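# Put the closures away in the divided caddy

## Task

Put the four closures into the divided caddy, each flat on the floor of the well made for it: the blue screw cap (open side down, as it stands now) in the widest round well, the larger rubber stopper upright in the middle-sized round well, the smaller rubber stopper upright in the smallest round well, and the short white stopcock plug lying in the oblong well. The longer greyish glass stopper and the porcelain crucible do not belong there: leave them where they are.

Things in the scene. Friction and masses are not known exactly. Their poses are not given: they have to be found in the camera images.
- blue_cap: To be put away: blue ribbed plastic screw cap, 43 mm in diameter, 22 mm high, standing on the bench with its closed top up. Origin: centre of its underside, z up. About 12 g.
- large_stopper: To be put away: the larger rubber stopper, reddish brown, solid, tapered: 28 mm in diameter at the top, narrower at the foot, 24 mm high, standing upright. Origin: centre of its underside, z up.
- small_stopper: To be put away: the smaller rubber stopper, dark grey, solid, tapered: 21 mm in diameter at the top, narrower at the foot, 24 mm high, standing upright. Origin: centre of its underside, z up.
- plug_mid (a point): To be put away: middle of the short white plastic stopcock plug, a solid smooth taper 40 mm long and at most 17 mm thick, lying on its side on the bench. The point lies at its middle, 8.5 mm above the surface it lies on; its y axis runs along the plug's length.
- glass_stopper: Not to be moved: greyish clear ground-glass stopper lying on its side, 63 mm long and 18 mm thick, tapered with a flat square-cut head: longer than the white plug and with a head. Its length runs along its y axis. Origin: on its underside, at mid-length.
- crucible: Not to be moved: small white porcelain crucible, an open tapered cup 45 mm wide at the rim and 34 mm high. Origin: centre of its underside, z up.
- bin_wide_round: Bin with the widest round well, 62 mm in diameter, for the blue cap. Grey block 76 x 76 x 10 mm, one of four set 2 x 2 in any order, 79 mm apart, in a fixed aluminium carrier 172 mm square (floor 5, rim 11 mm high). Well 6 mm deep, centred; its floor is 4 mm above the origin. Origin: centre of the underside, 5 mm above the bench; z up, x and y along the edges.
- bin_mid_round: Bin with the middle-sized round well, 48 mm in diameter, for the larger rubber stopper. Grey block 76 x 76 x 10 mm, one of four set 2 x 2 in any order, 79 mm apart, in a fixed aluminium carrier 172 mm square (floor 5, rim 11 mm high). Well 6 mm deep, centred; its floor is 4 mm above the origin. Origin: centre of the underside, 5 mm above the bench; z up, x and y along the edges.
- bin_small_round: Bin with the smallest round well, 38 mm in diameter, for the smaller rubber stopper. Grey block 76 x 76 x 10 mm, one of four set 2 x 2 in any order, 79 mm apart, in a fixed aluminium carrier 172 mm square (floor 5, rim 11 mm high). Well 6 mm deep, centred; its floor is 4 mm above the origin. Origin: centre of the underside, 5 mm above the bench; z up, x and y along the edges.
- bin_slot: Bin with the oblong well, 38 mm along its x and 60 mm along its y, for the white plug lying lengthwise. Grey block 76 x 76 x 10 mm, one of four set 2 x 2 in any order, 79 mm apart, in a fixed aluminium carrier 172 mm square (floor 5, rim 11 mm high). Well 6 mm deep, centred; its floor is 4 mm above the origin. Origin: centre of the underside, 5 mm above the bench; z up, x and y along the edges.

How it is judged:
By the outcome, as a careful person would: the job done as asked, in the order asked, and still so for the second after the job is handed in, with the robot touching nothing.
It also fails if it takes over 128 s, if anything falls off the work surface, if the arm or the gripper's body presses on something with over 40 N, if the wrist force passes 120 N, or if a joint passes its speed limit or range.

## Robot

A 6-joint arm with a two-finger parallel gripper is mounted at the origin on a cart in front of the work surface, level with it; the furniture and walls round the work are solid. World frame = base frame: x ahead of the robot, y to its left, z up, the work surface at z = 0. Lengths are in m, angles in rad, forces in N, time in s.
With the tool pointing down it reaches from about 0.25 to 0.8 m from the base axis. Payload 3.9 kg.
Tool frame: the origin (TCP) lies at the very end of the fingers, on their centre line; the grasp point (between the pads) lies 19 mm behind it; z points along the fingers, y is the line along which they close (so a half turn about z gives the same grasp; the last joint's range is limited). The gripper opens to 85 mm and grips with 20 to 120 N. Pads are 22 mm wide; open, the fingers measure 114 mm over their backs; the gripper's body (76 mm by 85 mm) begins 54 mm behind the grasp point. The pads swing forward as they close: fully open they stand 13 mm farther back than shut.
Start: joints at [-1.231, 0.26, -0.138, 1.173, 0, 1.571], TCP at [0.175, -0.495, 0.199] pointing down, gripper open.
Joint ranges: [-2.78, 2.78], [-0.83, 1.72], [-1.28, 1.37], [-1.9, 2.12], [-1.57, 1.48], [-3.14, 3.14]. Speed limits (rad/s): [2.57, 2.57, 3.14, 3.14, 3.14, 3.14].

## Interface

Orientations are given as a unit quaternion [w, x, y, z].
In Python, from bench import get_obs, get_image, camera_model, job_done gives the robot as it stands.
- The arm moves only by the shell command python3 -m pendant 'ROWS' [FORCE]. ROWS is JSON, a list of rows, each a list of 3 entries, a list of its own where there are three numbers: the turn, a rotation vector about the world's x, y, z scaled (see below), then the shift along the world's x, y, z scaled (see below), then the closure, from 0 (fully open) to 1 (shut). A call has 1 to 20 rows; each row is the pose to reach, as a shift and turn from the pose commanded when the call began; what a row does not reach only later rows make up. The controller multiplies each number of a shift by 0.6 m and each number of a turn by 2 rad. A row lasts 1/12 s, in which the tool goes at most 41.7 mm and 7.16 degrees, less where a joint would pass 70% of its speed; a pose out of reach is approached as far as the arm can. A call with a number of a shift or a turn outside -1 to 1 is refused whole. A call with a gripper value outside its range is refused whole. The fingers move at their own pace and stop on an object; FORCE is the grip in N (left out, the last holds). Time passes only in rows, so rows that repeat a pose let the fingers close. It gives the time, the measured TCP pose, the force, the opening and the grip force at its end, in the units of the state.
- get_obs(): the state, without advancing time (a new reading comes with each control period).
- get_image(name): name is "side" or "top"; returns (picture, depth): 480x640x3 uint8, blue, green, red; 480x640 float32, m along the optical axis (not along the pixel's ray), 0 where there is no reading.
- camera_model(name): a dict with "vfov" (degrees; the focal length in pixels is half the picture's height over the tangent of half this angle, whatever the lens; pixels are square), "cx", "cy" (the principal point, pixels), "rvec" (rotation vector, rad) and "tvec" (3), from world to camera coordinates, as OpenCV has them. Camera axes: x right, y down, z forward; pixel columns grow to the right and rows downward; lengths in m; the calibration is good to about 2 mm. A picture is of the moment at which its call begins. camera_model takes no time and is no camera call.
- job_done(): hands the job in; it is judged then, once.
The state is a dict: "time_s": time; "q": joint angles; "dq": joint speeds; "tau": joint torques, N m; "ee_pos": TCP position; "orientation": TCP orientation; "force": force on the tool from outside, world axes, zero at the start; "moment": the same for the moment, N m; "width": opening from 0.0 (shut) to 1.0 (fully open); "grip_force": force on a finger pad.
Only numpy, scipy, OpenCV 4.12 (cv2) and the standard library are available. Lean on these libraries where they do the work, as an engineer would, in place of code of your own. Each camera call takes 0.05 s, during which the arm holds its last target. There are 200 camera calls.

## Working session

There is one attempt and no reset: what is moved stays moved. The work goes in short steps, Python scripts to look and compute and a shell command to move; the robot and the scene stay as the last step left them, time stands still between calls to the robot, and variables do not carry over. Pictures are saved under pics/ and viewed, at most 14 in all, crops included, and the job is handed in when it is done.

```bash
mkdir -p pics; ls; python3 - <<'E'
from bench import *
import cv2,numpy as np
for n in("top","side"):
    p,d=get_image(n); cv2.imwrite(f"pics/{n}0.png",p); np.save(f"pics/{n}0.npy",d); m=camera_model(n);print(n,m)
    R=cv2.Rodrigues(np.array(m["rvec"],float))[0];print(-R.T@np.array(m["tvec"]).ravel(), R[2])
o=get_obs();print(o["ee_pos"],o["orientation"],o["width"],o["force"])
E
```

```text
pics
top {'vfov': 57.50568101748978, 'cx': 321.41187763197615, 'cy': 243.81704635523903, 'rvec': array([ 2.12745947, -2.1438654 ,  0.11933653]), 'tvec': array([0.05843527, 0.47641811, 0.90510518])}
[0.34578755 0.0287511  0.96395468] [ 0.13953422  0.02770418 -0.98982962]
side {'vfov': 53.801014341904974, 'cx': 318.32332988841364, 'cy': 243.37949016967778, 'rvec': array([ 0.07423208,  2.68758839, -1.59230198]), 'tvec': array([ 0.48687181, -0.00742743,  1.09001751])}
[0.52867066 0.93446362 0.52203696] [-0.03869445 -0.87610941 -0.48055701]
[ 0.1747638  -0.49432228  0.19832245] [-9.10220881e-04  9.85599753e-01  1.69092509e-01 -1.50469794e-04] 1.0022599282305038 [ 0.17966329  1.22888142 -1.18293495]
```

View pics/top0.png

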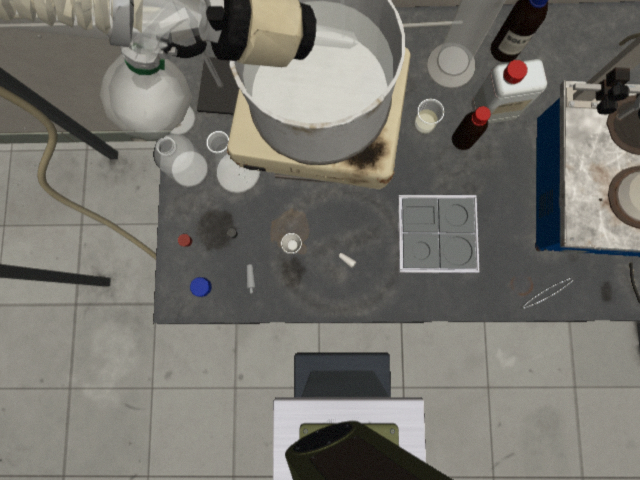

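View pics/side0.png

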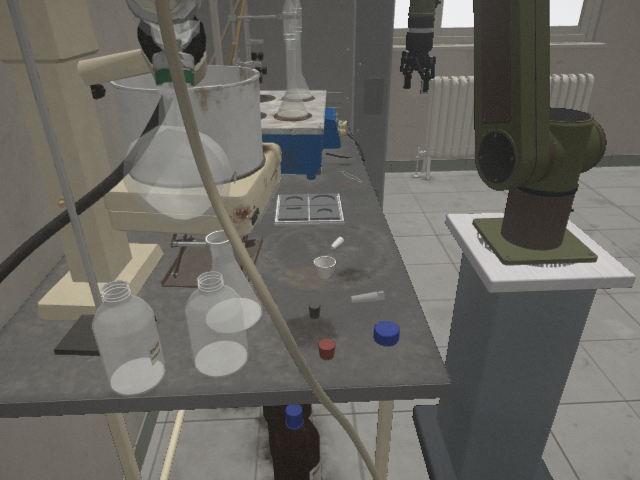

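The top view shows the red stopper (184,240), the grey stopper (232,233), the blue cap (201,287), the glass stopper (250,278), the crucible (291,243) and the white plug (347,260). The caddy is at (439,233), with the slot well upper left. The side view shows the same layout. A hose passes near the red stopper at the table's left edge.

```bash
cat > h.py <<'E'
import cv2,numpy as np
from bench import *
def cam(n):
    m=camera_model(n);R=cv2.Rodrigues(np.array(m["rvec"],float))[0];t=np.array(m["tvec"],float).ravel()
    return R,t,240/np.tan(np.radians(m["vfov"]/2)),m["cx"],m["cy"]
def cast(n,uv,z):
    R,t,f,cx,cy=cam(n);c=-R.T@t;uv=np.atleast_2d(uv).astype(float)
    r=np.c_[(uv[:,0]-cx)/f,(uv[:,1]-cy)/f,np.ones(len(uv))]@R
    return c+r*((z-c[2])/r[:,2])[:,None]
def lift(n,uv,d):
    R,t,f,cx,cy=cam(n);uv=np.atleast_2d(uv).astype(float)
    return (np.c_[(uv[:,0]-cx)/f,(uv[:,1]-cy)/f,np.ones(len(uv))]*np.asarray(d).reshape(-1,1)-t)@R
def proj(n,P):
    R,t,f,cx,cy=cam(n);q=np.atleast_2d(P)@R.T+t
    return np.c_[f*q[:,0]/q[:,2]+cx,f*q[:,1]/q[:,2]+cy]
def masks(p):
    b,g,r=[p[...,i].astype(int) for i in range(3)]
    return dict(blue=(b-r>50)&(b>90),red=(r-b>50)&(r-g>50),white=(p.min(2)>150),dark=(p.max(2)<52))
def blob(m,win):
    x0,y0,x1,y1=win;w=np.zeros(m.shape,np.uint8);w[y0:y1,x0:x1]=m[y0:y1,x0:x1]
    n,l,s,c=cv2.connectedComponentsWithStats(w)
    i=1+np.argmax(s[1:,4]);return c[i],s[i],(l==i).astype(np.uint8)
E
python3 - <<'E'
from h import *
np.set_printoptions(precision=4,suppress=True)
W={"top":dict(blue=(180,270,222,305),red=(170,228,198,252),dark=(222,224,242,243),white=(332,245,362,275)),
"side":dict(blue=(365,310,410,350),red=(312,335,340,365),dark=(303,298,326,322),white=(326,232,348,252))}
H=dict(blue=.011,red=.012,dark=.012,white=.0085)
for n in W:
    p=cv2.imread(f"pics/{n}0.png");M=masks(p);d=np.load(f"pics/{n}0.npy")
    for k,w in W[n].items():
        c,s,m=blob(M[k],w);P=cast(n,c,H[k])[0]
        e=""
        if k=="white":
            (a,b),sz,ang=cv2.minAreaRect(cv2.findNonZero(m));e=(sz,)
            q=cv2.fitLine(cv2.findNonZero(m),2,0,.01,.01).ravel();A=cast(n,[q[2:]-8*q[:2],q[2:]+8*q[:2]],.0085);v=A[1]-A[0];e+=(np.degrees(np.arctan2(v[1],v[0])),)
        ys,xs=np.nonzero(m);L=lift(n,np.c_[xs,ys],d[ys,xs]);L=L[d[ys,xs]>0]
        print(n,k,c,s,P,"depth med/max z",np.median(L,0),np.percentile(L[:,2],95),e)
    # caddy
p=cv2.imread("pics/top0.png");w=(p.min(2)>140)
c,s,m=blob(w,(390,185,490,282));hull=cv2.convexHull(cv2.findNonZero(m))
r=cv2.minAreaRect(hull);B=cv2.boxPoints(r);C=cast("top",B,.011);print("caddy",r,C,C.mean(0),np.linalg.norm(C-np.roll(C,1,0),axis=1))
d=np.load("pics/top0.npy")
# hose & surroundings: heights >25mm near work
ys,xs=np.mgrid[180:320,120:480].reshape(2,-1);L=lift("top",np.c_[xs,ys],d[ys,xs]);k=(L[:,2]>.04)&(d[ys,xs]>0);print("tall",np.c_[xs,ys,L][k][::60])
a=cv2.resize(p[188:278,393:487],None,fx=6,fy=6,interpolation=cv2.INTER_CUBIC);cv2.imwrite("pics/cad.png",a)
b=cv2.resize(p[215:310,150:370],None,fx=3.6,fy=3.6,interpolation=cv2.INTER_CUBIC);cv2.imwrite("pics/obj.png",b)
E
```

```text
top blue [199.0495 286.6042] [190 277  19  20 283] [0.3882 0.3239 0.011 ] depth med/max z [0.387  0.3207 0.022 ] 0.02492455934553668 
top red [183.6697 239.7248] [178 234  12  12 109] [0.4921 0.3615 0.012 ] depth med/max z [0.4897 0.3569 0.025 ] 0.027772994887317506 
top dark [235.1429 235.1429] [232 232   6   6  14] [0.5013 0.2467 0.012 ] depth med/max z [0.5006 0.2463 0.0092] 0.021810882619808236 
top white [347.0116 259.5   ] [339 253  16  13  86] [ 0.4452 -0.0004  0.0085] depth med/max z [ 0.4437 -0.0003  0.0144] 0.01818660390286039 ((17.47305679321289, 5.547001838684082), np.float64(-125.87159693714352))
side blue [386.5385 328.5284] [375 321  24  16 299] [0.3874 0.3093 0.011 ] depth med/max z [0.3898 0.3209 0.0204] 0.021801491243865604 
side red [326.4015 343.9416] [319 339  16  11 137] [0.4913 0.3432 0.012 ] depth med/max z [0.4922 0.3561 0.0229] 0.024784622462677656 
side dark [313.8889 312.679 ] [309 308  10  10  81] [0.5081 0.2591 0.012 ] depth med/max z [0.5079 0.2598 0.0122] 0.020902270036760123 
side white [337.1186 241.7119] [332 237  11  11  59] [ 0.4443 -0.0068  0.0085] depth med/max z [ 0.445  -0.0004  0.0116] 0.01608495788071805 ((4.242640495300293, 12.727922439575195), np.float64(-122.11746867144433))
caddy ((438.5, 233.5), (77.0, 79.0), 90.0) [[ 0.5881 -0.1179  0.011 ]
 [ 0.5858 -0.2918  0.011 ]
 [ 0.4154 -0.2824  0.011 ]
 [ 0.4167 -0.1127  0.011 ]] [ 0.5015 -0.2012  0.011 ] [0.1715 0.174  0.1707 0.1698]
tall [[175.     180.       0.6203   0.3752   0.0424]
 [337.     180.       0.5797   0.0211   0.1639]
 [184.     181.       0.6167   0.3539   0.046 ]
 [360.     181.       0.5697  -0.0205   0.1898]
 [342.     182.       0.5776   0.0116   0.1572]
 [338.     183.       0.583    0.0189   0.1321]
 [352.     184.       0.5742  -0.0074   0.1548]
 [375.     185.       0.5682  -0.0498   0.1669]
 [370.     188.       0.5717  -0.0433   0.1335]]
```

View pics/cad.png

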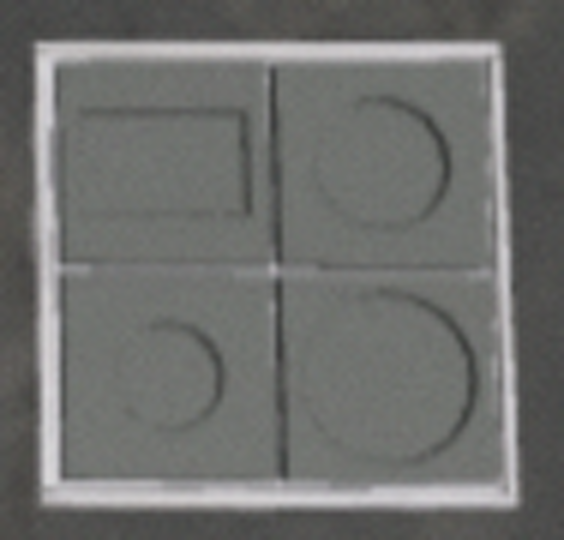

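View pics/obj.png

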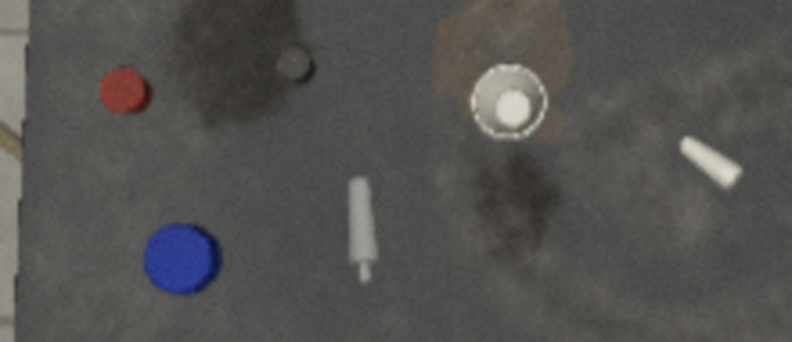

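The caddy crop shows the oblong well upper left, its long side along world y. The middle round well is upper right, the smallest lower left and the widest lower right. The object crop shows the grey stopper at crop (295,65), the red at (125,91) and the cap at (181,258), all upright and clear of each other.

```bash
python3 - <<'E'
from h import *
np.set_printoptions(precision=4,suppress=True)
o=np.array([393,188])-.4
C=cast("top",np.array([[38,43],[500,43],[515,505],[42,505]])/6+o,.011)
print(C,C.mean(0),np.linalg.norm(C-np.roll(C,1,0),axis=1))
for i in range(4):
    v=C[(i+1)%4]-C[i];print(np.degrees(np.arctan2(v[1],v[0])))
for n,u in dict(slot=(163,161),mid=(383,163),small=(172,377),wide=(388,378)).items(): print(n,cast("top",np.array(u)/6+o,.015)[0])
oo=np.array([150,215])-.4
for n,u,z in (("grey",(294,64),.02),("red",(124,90),.02),("cap",(180,258),.018),("plugthin",(688,145),.009),("plugthick",(733,179),.009)):print(n,cast("top",np.array(u)/3.6+oo,z)[0])
E
```

```text
[[ 0.5886 -0.1177  0.011 ]
 [ 0.5864 -0.2873  0.011 ]
 [ 0.4159 -0.2834  0.011 ]
 [ 0.4172 -0.114   0.011 ]] [ 0.502  -0.2006  0.011 ] [0.1715 0.1696 0.1706 0.1694]
-90.74826957168911
178.6773090229107
89.54976861719484
-1.2520181428445067
slot [ 0.5427 -0.1613  0.015 ]
mid [ 0.541  -0.2412  0.015 ]
small [ 0.4629 -0.1616  0.015 ]
wide [ 0.4619 -0.2392  0.015 ]
grey [0.5062 0.2536 0.02  ]
red [0.4912 0.3579 0.02  ]
cap [0.3886 0.3205 0.018 ]
plugthin [0.4555 0.0132 0.009 ]
plugthick [ 0.4345 -0.0138  0.009 ]
```

```bash
python3 -m pendant '[[[0,0,0.615],[0.208,0.824,-0.083],0],[[0,0,0.615],[0.208,0.824,-0.083],0],[[0,0,0.615],[0.208,0.824,-0.083],0],[[0,0,0.615],[0.208,0.824,-0.083],0],[[0,0,0.615],[0.208,0.824,-0.083],0],[[0,0,0.615],[0.208,0.824,-0.083],0],[[0,0,0.615],[0.208,0.824,-0.083],0],[[0,0,0.615],[0.208,0.824,-0.083],0],[[0,0,0.615],[0.208,0.824,-0.083],0],[[0,0,0.615],[0.208,0.824,-0.083],0],[[0,0,0.615],[0.208,0.824,-0.083],0],[[0,0,0.615],[0.208,0.824,-0.083],0],[[0,0,0.615],[0.208,0.824,-0.083],0],[[0,0,0.615],[0.208,0.824,-0.083],0],[[0,0,0.615],[0.208,0.824,-0.083],0],[[0,0,0.615],[0.208,0.824,-0.083],0]]' 40; python3 -c "
from bench import *;o=get_obs();print(o['q'],o['orientation'],o['ee_pos'])"
```

```text
time_s: 1.43
ee_pos: [0.2993, -0.0012, 0.1492]
orientation: [-0.0, 0.708, 0.707, -0.0]
force: [0.8, -0.2, -0.1]
width: 0.998
grip_force: 0.0
[-3.26451670e-03 -1.00072966e-01 -6.77631354e-01  9.94076511e-01
 -5.76241894e-04  1.56902229e+00] [-9.40074663e-05  7.07633371e-01  7.06579616e-01 -4.99976854e-04] [ 0.29927211 -0.00118017  0.14915557]
```

```bash
python3 -m pendant '[[[0,0,0],[0.147,0.534,-0.081],0],[[0,0,0],[0.147,0.534,-0.081],0],[[0,0,0],[0.147,0.534,-0.081],0],[[0,0,0],[0.147,0.534,-0.081],0],[[0,0,0],[0.147,0.534,-0.081],0],[[0,0,0],[0.147,0.534,-0.081],0],[[0,0,0],[0.147,0.534,-0.081],0],[[0,0,0],[0.147,0.534,-0.081],0],[[0,0,0],[0.147,0.534,-0.081],0],[[0,0,0],[0.147,0.534,-0.081],0],[[0,0,0],[0.147,0.534,-0.13],0],[[0,0,0],[0.147,0.534,-0.18],0],[[0,0,0],[0.147,0.534,-0.22],0],[[0,0,0],[0.147,0.534,-0.234],0],[[0,0,0],[0.147,0.534,-0.234],0],[[0,0,0],[0.147,0.534,-0.234],0]]' 30
python3 - <<'E'
from h import *
p,_=get_image("side");cv2.imwrite("pics/s1.png",cv2.resize(p[230:400,290:460],None,fx=3,fy=3));p,_=get_image("top");cv2.imwrite("pics/t1.png",p)
E
```

```text
time_s: 2.77
ee_pos: [0.3884, 0.3183, 0.0095]
orientation: [0.0, 0.708, 0.706, -0.0]
force: [0.6, -0.2, -0.4]
width: 1.001
grip_force: 0.0
```

View pics/s1.png

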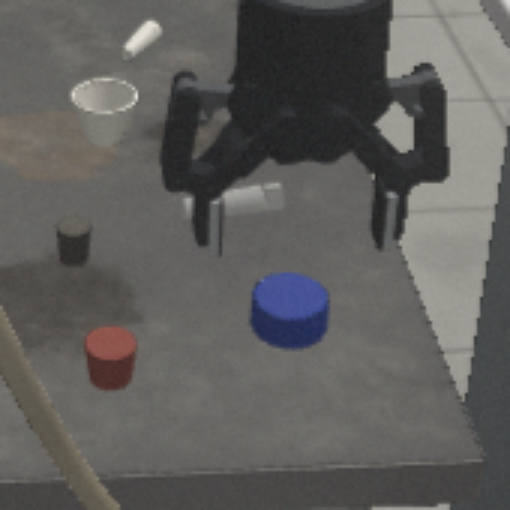

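The gripper is at crop centre (305,240), while the cap is at (290,310). That's higher or farther back than the pose reading implies, so I'll check it in depth before closing.

```bash
python3 - <<'E'
from h import *
np.set_printoptions(precision=4,suppress=True)
print(get_obs()["ee_pos"],get_obs()["time_s"])
print("proj",proj("side",[[.388,.3183,.0095],[.345,.3183,.022],[.431,.3183,.022],[.388,.3205,.022]]))
p,d=get_image("side")
for u,v in((359,308),(364,308),(419,305),(417,308),(386,318),(386,325)):print(u,v,d[v,u],lift("side",[[u,v]],[d[v,u]]))
p,d=get_image("top");cv2.imwrite("pics/t2.png",cv2.resize(p[220:340,140:290],None,fx=4,fy=4))
E
```

```text
[0.3894 0.32   0.0106] 2.8667
proj [[387.0552 332.6714]
 [413.1677 325.7431]
 [361.7385 327.768 ]
 [387.7434 327.5954]]
359 308 0.7492962 [[0.4386 0.3303 0.0716]]
364 308 0.8675343 [[0.4153 0.2354 0.0004]]
419 305 0.7522381 [[0.3428 0.3303 0.0731]]
417 308 0.7535766 [[0.3458 0.3314 0.0681]]
386 318 0.8433826 [[ 0.3798  0.2653 -0.0011]]
386 325 0.79032195 [[0.3896 0.313  0.0216]]
```

View pics/t2.png

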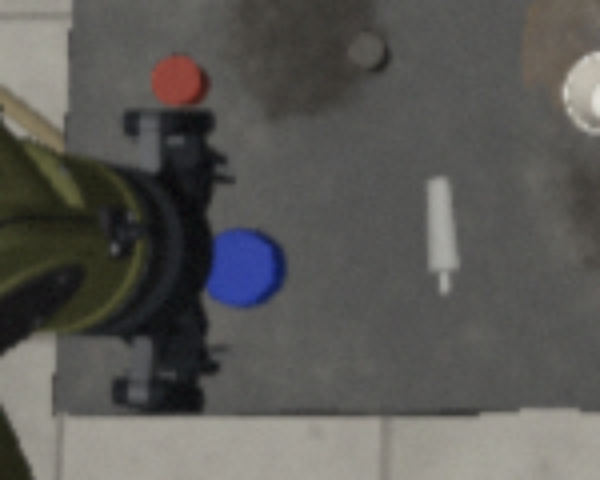

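The fingers look high (z about 0.07) in the side depth. In the top view the gripper is left of the cap at crop (190,260) while the cap is at (245,267), which also fits a high gripper. I'll find the lowest gripper points in depth.

```bash
python3 - <<'E'
from h import *
np.set_printoptions(precision=4,suppress=True)
for n,w in(("side",(335,225,445,350)),("top",(140,220,215,340))):
    p,d=get_image(n);x0,y0,x1,y1=w
    ys,xs=np.mgrid[y0:y1,x0:x1].reshape(2,-1);D=d[ys,xs];L=lift(n,np.c_[xs,ys],D)
    k=(D>0)&(L[:,2]>.03)&(L[:,2]<.4)&(p[ys,xs].max(1)<140)
    A=np.c_[xs,ys,L][k];A=A[np.argsort(A[:,4])];print(n,len(A));print(A[:40:4])
    for lo in(.34,.43):
        q=A[abs(A[:,2]-lo)<.015];print(lo,q[:8] )
E
```

```text
side 4865
[[335.     264.       0.4602   0.1283   0.0317]
 [418.     313.       0.3425   0.3288   0.0561]
 [362.     315.       0.4334   0.3303   0.0575]
 [417.     313.       0.3449   0.3313   0.0582]
 [415.     310.       0.3466   0.3243   0.059 ]
 [363.     314.       0.4319   0.3304   0.0596]
 [420.     312.       0.3403   0.3317   0.0602]
 [362.     313.       0.4334   0.3296   0.061 ]
 [358.     311.       0.4393   0.325    0.0618]
 [414.     305.       0.3465   0.3153   0.0622]]
0.34 [[414.     309.       0.3463   0.3173   0.0557]
 [415.     312.       0.3466   0.3255   0.0558]
 [414.     308.       0.3459   0.315    0.056 ]
 [418.     313.       0.3425   0.3288   0.0561]
 [415.     311.       0.3465   0.3246   0.0572]
 [416.     313.       0.3463   0.3304   0.0575]
 [419.     313.       0.3416   0.331    0.0577]
 [417.     313.       0.3449   0.3313   0.0582]]
0.43 [[361.     315.       0.4349   0.3298   0.0572]
 [362.     315.       0.4334   0.3303   0.0575]
 [360.     315.       0.4366   0.3302   0.0576]
 [358.     312.       0.4388   0.3223   0.0578]
 [359.     315.       
[... 740 characters left out ...]
41   0.3118   0.0657]
 [196.     308.       0.3421   0.3118   0.0657]
 [194.     312.       0.334    0.3156   0.0658]
 [194.     310.       0.3381   0.3152   0.0674]
 [194.     311.       0.336    0.3149   0.068 ]
 [193.     311.       0.3361   0.3158   0.0718]
 [193.     312.       0.3341   0.3155   0.0724]]
0.43 [[196.     265.       0.4312   0.3173   0.0578]
 [198.     265.       0.4312   0.313    0.0583]
 [194.     265.       0.4312   0.3214   0.0584]
 [195.     265.       0.4312   0.3192   0.0587]
 [193.     265.       0.4312   0.3232   0.0593]
 [197.     265.       0.431    0.3144   0.0603]
 [198.     263.       0.4349   0.3116   0.0632]
 [196.     260.       0.4411   0.3158   0.0637]]
```

Both cameras put the open fingertips at z≈0.057, centred at (0.389, 0.321). That's 34 mm higher than the reading implies. I'll part-close, keeping clear of the cap, and see where the tips go.

```bash
python3 -m pendant '[[[0,0,0],[0,0,0],0.38],[[0,0,0],[0,0,0],0.38],[[0,0,0],[0,0,0],0.38],[[0,0,0],[0,0,0],0.38],[[0,0,0],[0,0,0],0.38]]'
cat >> h.py <<'E'
def tips(cx,cy,r=.07):
    for n in("side","top"):
        p,d=get_image(n);ys,xs=np.mgrid[0:480,0:640].reshape(2,-1);D=d[ys,xs];L=lift(n,np.c_[xs,ys],D)
        k=(D>0)&(L[:,2]>.003)&(L[:,2]<.3)&(p[ys,xs].max(1)<140)&(np.ptp(p[ys,xs].astype(int),axis=1)<30)&(abs(L[:,0]-cx)<r)&(abs(L[:,1]-cy)<.02);A=L[k]
        for s in(-1,1):
            q=A[(A[:,0]-cx)*s>.005];q=q[np.argsort(q[:,2])][:15];print(n,s,np.median(q,0).round(4),"x",q[:,0].min().round(4),q[:,0].max().round(4),"zmin",q[:3,2].round(4))
E
python3 -c "
from h import *
tips(.389,.321)"
```

```text
time_s: 3.48
ee_pos: [0.3879, 0.3199, 0.0089]
orientation: [-0.0, 0.707, 0.707, -0.0]
force: [0.3, 0.9, 0.3]
width: 0.621
grip_force: 0.0
side -1 [0.3687 0.3239 0.0216] x 0.3582 0.3704 zmin [0.0082 0.0115 0.0148]
side 1 [0.4187 0.3294 0.0486] x 0.4149 0.4245 zmin [0.0455 0.0459 0.0469]
top -1 [0.3417 0.3133 0.0033] x 0.3202 0.3656 zmin [0.0031 0.0032 0.0032]
top 1 [0.4386 0.3204 0.0039] x 0.4073 0.4563 zmin [0.0031 0.0032 0.0034]
```

The tips are now at z≈0.046, so the 34 mm offset is consistent. I'll trust the cameras and lower in stages while watching force.

```bash
python3 -m pendant '[[[0,0,0],[0,0,-0.02],0.3],[[0,0,0],[0,0,-0.04],0.3],[[0,0,0],[0,0,-0.05],0.3],[[0,0,0],[0,0,-0.05],0.3],[[0,0,0],[0,0,-0.05],0.3]]'
python3 - <<'E'
from h import *
tips(.389,.321)
p,_=get_image("side");cv2.imwrite("pics/s2.png",cv2.resize(p[260:360,330:440],None,fx=5,fy=5))
E
```

```text
time_s: 4.0
ee_pos: [0.3876, 0.3196, -0.0213]
orientation: [-0.0, 0.707, 0.707, -0.001]
force: [0.4, 0.5, -0.3]
width: 0.697
grip_force: 0.0
side -1 [0.358  0.3236 0.0176] x 0.3529 0.3701 zmin [0.009  0.0113 0.0153]
side 1 [0.4223 0.3301 0.0209] x 0.4184 0.4284 zmin [0.0163 0.0169 0.0172]
top -1 [0.3352 0.3118 0.0034] x 0.3202 0.3765 zmin [0.003  0.0031 0.0032]
top 1 [0.4384 0.3113 0.0036] x 0.4073 0.4587 zmin [0.003  0.003  0.0031]
```

View pics/s2.png

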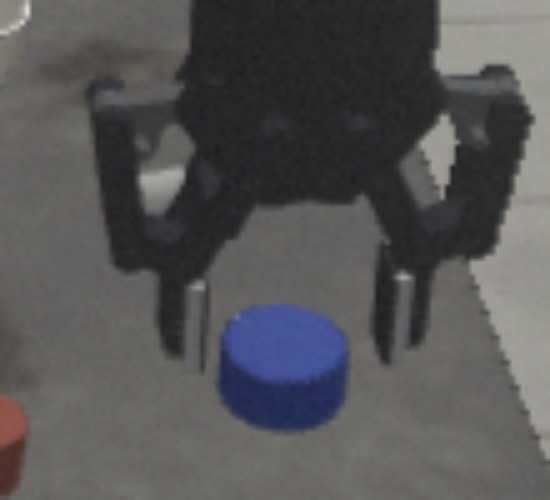

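The picture shows the fingers straddling the cap, tips at about its top height, left at crop (195,365) and right at (395,355), with the cap at (283,360). The reading of −0.021 with no contact confirms the 34 mm bias. Lower 5 mm, close and lift.

```bash
python3 -m pendant '[[[0,0,0],[0,0,-0.009],0.3],[[0,0,0],[0,0,-0.009],0.3],[[0,0,0],[0,0,-0.009],0.7],[[0,0,0],[0,0,-0.009],0.7],[[0,0,0],[0,0,-0.009],0.7],[[0,0,0],[0,0,-0.009],0.7],[[0,0,0],[0,0,-0.009],0.7],[[0,0,0],[0,0,-0.009],0.7],[[0,0,0],[0,0,-0.009],0.7]]' 25
```

```text
time_s: 4.9
ee_pos: [0.388, 0.3198, -0.0263]
orientation: [0.0, 0.707, 0.707, 0.0]
force: [-1.1, -1.7, 4.5]
width: 0.475
grip_force: 25.6
```

```bash
python3 -m pendant '[[[0,0,0],[0,0,0.05],0.7],[[0,0,0],[0,0,0.11],0.7],[[0,0,0],[0,0,0.15],0.7],[[0,0,0],[0.123,-0.932,0.15],0.7],[[0,0,0],[0.123,-0.932,0.15],0.7],[[0,0,0],[0.123,-0.932,0.15],0.7],[[0,0,0],[0.123,-0.932,0.15],0.7],[[0,0,0],[0.123,-0.932,0.15],0.7],[[0,0,0],[0.123,-0.932,0.15],0.7],[[0,0,0],[0.123,-0.932,0.15],0.7],[[0,0,0],[0.123,-0.932,0.15],0.7],[[0,0,0],[0.123,-0.932,0.15],0.7],[[0,0,0],[0.123,-0.932,0.15],0.7],[[0,0,0],[0.123,-0.932,0.15],0.7],[[0,0,0],[0.123,-0.932,0.15],0.7],[[0,0,0],[0.123,-0.932,0.15],0.7],[[0,0,0],[0.123,-0.932,0.15],0.7],[[0,0,0],[0.123,-0.932,0.15],0.7],[[0,0,0],[0.123,-0.932,0.15],0.7],[[0,0,0],[0.123,-0.932,0.15],0.7]]'
python3 - <<'E'
from h import *
p,d=get_image("side");cv2.imwrite("pics/s3.png",cv2.resize(p[110:240,250:380],None,fx=4,fy=4))
for n in("side","top"):
    p,d=get_image(n);m=masks(p)["blue"]
    c,s,k=blob(m,(270,120,370,230) if n=="side" else (390,180,490,290));ys,xs=np.nonzero(k)
    print(n,c,s,np.median(lift(n,np.c_[xs,ys],d[ys,xs]),0))
E
```

```text
time_s: 6.57
ee_pos: [0.461, -0.2386, 0.063]
orientation: [-0.001, 0.707, 0.707, 0.0]
force: [-0.3, 0.0, -0.9]
width: 0.475
grip_force: 25.6
side [323.62686567 165.50746269] [317 163  15   6  67] [ 0.46108839 -0.23347421  0.10979008]
top [465.   245.25] [460 236  12  19 168] [ 0.46082943 -0.22767077  0.11038971]
```

View pics/s3.png

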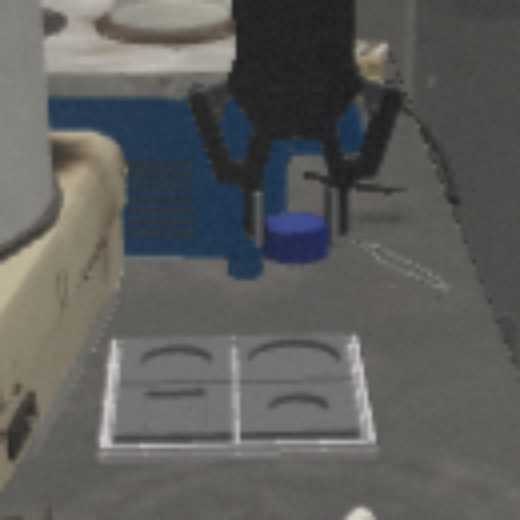

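The cap hangs level at crop (297,238) over the caddy, its top at z 0.110 as expected. Lower and release.

```bash
python3 -m pendant '[[[0,0,0],[0,0,-0.06],0.7],[[0,0,0],[0,0,-0.1],0.7],[[0,0,0],[0,0,-0.125],0.7],[[0,0,0],[0,0,-0.133],0.7],[[0,0,0],[0,0,-0.133],0.7],[[0,0,0],[0,0,-0.133],0.7],[[0,0,0],[0,0,-0.133],0.45],[[0,0,0],[0,0,-0.133],0.38],[[0,0,0],[0,0,-0.133],0.3],[[0,0,0],[0,0,-0.133],0.3],[[0,0,0],[0,0,-0.09],0.3],[[0,0,0],[0,0,-0.03],0.2],[[0,0,0],[0,0,0.05],0],[[0,0,0],[0,0,0.05],0]]'
```

```text
time_s: 7.88
ee_pos: [0.4658, -0.2415, 0.1]
orientation: [0.005, 0.708, 0.707, 0.002]
force: [0.8, -0.8, 0.5]
width: 1.0
grip_force: 0.0
```

```bash
python3 -m pendant '[[[0,0,0],[0.049,0.993,0],0.35],[[0,0,0],[0.049,0.993,0],0.35],[[0,0,0],[0.049,0.993,0],0.35],[[0,0,0],[0.049,0.993,0],0.35],[[0,0,0],[0.049,0.993,0],0.35],[[0,0,0],[0.049,0.993,0],0.35],[[0,0,0],[0.049,0.993,0],0.35],[[0,0,0],[0.049,0.993,0],0.35],[[0,0,0],[0.049,0.993,0],0.35],[[0,0,0],[0.049,0.993,0],0.35],[[0,0,0],[0.049,0.993,0],0.35],[[0,0,0],[0.049,0.993,0],0.35],[[0,0,0],[0.049,0.993,0],0.35],[[0,0,0],[0.049,0.993,0],0.35],[[0,0,0],[0.049,0.993,0],0.35],[[0,0,0],[0.049,0.993,0],0.35],[[0,0,0],[0.049,0.993,0],0.35],[[0,0,0],[0.049,0.993,-0.1],0.35],[[0,0,0],[0.049,0.993,-0.12],0.35],[[0,0,0],[0.049,0.993,-0.12],0.35]]'
python3 - <<'E'
from h import *
p,d=get_image("top");a=cv2.resize(p[188:278,393:487],None,fx=4,fy=4)
c,s,k=blob(masks(p)["blue"],(430,220,490,275));ys,xs=np.nonzero(k);print(c,s,cast("top",c,.028),np.median(lift("top",np.c_[xs,ys],d[ys,xs]),0))
p,d=get_image("side");b=cv2.resize(p[270:370,280:390],None,fx=3.6,fy=3.6)
cv2.imwrite("pics/m4.png",np.hstack([a,b[:360,:400]]))
E
```

```text
time_s: 9.55
ee_pos: [0.4865, 0.3508, 0.0159]
orientation: [-0.001, 0.708, 0.706, -0.006]
force: [-0.8, -0.4, -0.5]
width: 0.653
grip_force: 0.0
[458.03061224 249.95238095] [449 241  19  19 294] [[ 0.46164063 -0.23719335  0.028     ]] [ 0.4612211  -0.23654307  0.03022836]
```

View pics/m4.png

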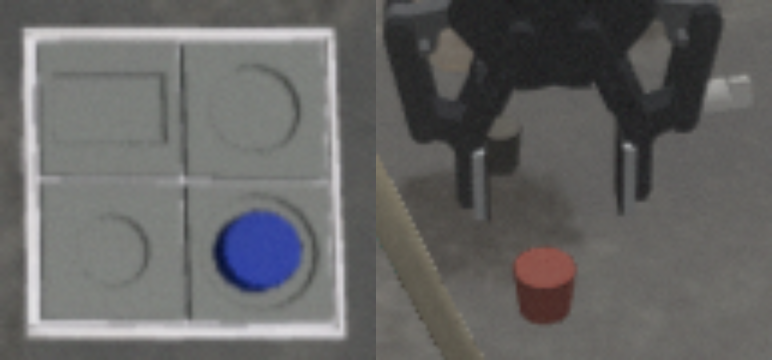

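The cap sits flat in the wide well at crop (258,250), top at z 0.030. The fingers straddle the red stopper at (545,285), ready to descend.

```bash
python3 -m pendant '[[[0,0,0],[0,0,0],0.35],[[0,0,0],[0,0,-0.04],0.35],[[0,0,0],[0,0,-0.07],0.35],[[0,0,0],[0,0,-0.077],0.35],[[0,0,0],[0,0,-0.077],0.35],[[0,0,0],[0,0,-0.077],0.9],[[0,0,0],[0,0,-0.077],0.9],[[0,0,0],[0,0,-0.077],0.9],[[0,0,0],[0,0,-0.077],0.9],[[0,0,0],[0,0,-0.077],0.9],[[0,0,0],[0,0,-0.077],0.9],[[0,0,0],[0,0,-0.077],0.9],[[0,0,0],[0,0,-0.02],0.9],[[0,0,0],[0,0,0.04],0.9],[[0,0,0],[0,0,0.073],0.9],[[0,0,0],[0,0,0.073],0.9]]' 30
```

```text
time_s: 10.98
ee_pos: [0.4948, 0.3592, 0.0713]
orientation: [0.001, 0.707, 0.707, 0.005]
force: [1.0, 0.4, 0.2]
width: 0.293
grip_force: 29.8
```

```bash
python3 -m pendant '[[[0,0,0],[-0.085,-0.495,0],0.9],[[0,0,0],[-0.085,-0.495,0],0.9],[[0,0,0],[-0.085,-0.495,0],0.9],[[0,0,0],[-0.085,-0.495,0],0.9],[[0,0,0],[-0.085,-0.495,0],0.9],[[0,0,0],[-0.085,-0.495,0],0.9],[[0,0,0],[-0.085,-0.495,0],0.9],[[0,0,0],[-0.085,-0.495,0],0.9],[[0,0,0],[-0.03,-0.996,0],0.9],[[0,0,0],[-0.03,-0.996,0],0.9],[[0,0,0],[-0.03,-0.996,0],0.9],[[0,0,0],[-0.03,-0.996,0],0.9],[[0,0,0],[-0.03,-0.996,0],0.9],[[0,0,0],[0.083,-0.996,0],0.9],[[0,0,0],[0.083,-0.996,0],0.9],[[0,0,0],[0.083,-0.996,0],0.9],[[0,0,0],[0.083,-0.996,0],0.9],[[0,0,0],[0.083,-0.996,0],0.9],[[0,0,0],[0.083,-0.996,0],0.9],[[0,0,0],[0.083,-0.996,0],0.9]]'
python3 - <<'E'
from h import *
for n in("side","top"):
    p,d=get_image(n);m=masks(p)["red"]
    c,s,k=blob(m,(270,130,370,230) if n=="side" else (390,160,490,290));ys,xs=np.nonzero(k)
    L=lift(n,np.c_[xs,ys],d[ys,xs]);print(n,c,s,np.median(L,0),L[:,2].min(),L[:,2].max())
E
```

```text
time_s: 12.65
ee_pos: [0.5396, -0.2397, 0.0648]
orientation: [-0.001, 0.707, 0.707, -0.0]
force: [-0.0, 0.7, 0.3]
width: 0.296
grip_force: 29.8
side [292.28571429 165.57142857] [289 165   7   3  14] [ 0.54159388 -0.23981934  0.1100062 ] 0.10883368862880521 0.11179761589231921
top [465.78947368 204.24561404] [463 200   8  11  57] [ 0.54276168 -0.23335183  0.11098918] 0.10762277534102732 0.1144281479189589
```

```bash
python3 -m pendant '[[[0,0,0],[0,0,-0.06],0.9],[[0,0,0],[0,0,-0.1],0.9],[[0,0,0],[0,0,-0.125],0.9],[[0,0,0],[0,0,-0.133],0.9],[[0,0,0],[0,0,-0.133],0.9],[[0,0,0],[0,0,-0.133],0.9],[[0,0,0],[0,0,-0.133],0.66],[[0,0,0],[0,0,-0.133],0.6],[[0,0,0],[0,0,-0.133],0.5],[[0,0,0],[0,0,-0.133],0.5],[[0,0,0],[0,0,-0.133],0.5],[[0,0,0],[0,0,-0.09],0.5],[[0,0,0],[0,0,-0.03],0.4],[[0,0,0],[0,0,0.05],0.35],[[0,0,0],[0,0,0.05],0.35]]'
```

```text
time_s: 14.0
ee_pos: [0.5452, -0.2431, 0.1022]
orientation: [0.005, 0.707, 0.707, 0.002]
force: [1.5, -0.6, 0.2]
width: 0.657
grip_force: 0.0
```

```bash
python3 -m pendant '[[[0,0,0],[-0.168,0.2,0],0.35],[[0,0,0],[-0.168,0.2,0],0.35],[[0,0,0],[-0.168,0.2,0],0.35],[[0,0,0],[-0.168,0.2,0],0.35],[[0,0,0],[-0.168,0.55,0],0.35],[[0,0,0],[-0.168,0.55,0],0.35],[[0,0,0],[-0.168,0.55,0],0.35],[[0,0,0],[-0.168,0.55,0],0.35],[[0,0,0],[-0.168,0.55,0],0.35],[[0,0,0],[-0.057,0.828,0],0.35],[[0,0,0],[-0.057,0.828,0],0.35],[[0,0,0],[-0.057,0.828,0],0.35],[[0,0,0],[-0.057,0.828,0],0.35],[[0,0,0],[-0.057,0.828,0],0.35],[[0,0,0],[-0.057,0.828,0],0.35],[[0,0,0],[-0.057,0.828,-0.06],0.35],[[0,0,0],[-0.057,0.828,-0.123],0.35],[[0,0,0],[-0.057,0.828,-0.123],0.35],[[0,0,0],[-0.057,0.828,-0.123],0.35]]'
python3 - <<'E'
from h import *
p,d=get_image("top");a=cv2.resize(p[188:278,393:487],None,fx=4,fy=4)
c,s,k=blob(masks(p)["red"],(430,190,490,235));ys,xs=np.nonzero(k);print(c,s,np.median(lift("top",np.c_[xs,ys],d[ys,xs]),0))
p,d=get_image("side");b=cv2.resize(p[250:350,260:370],None,fx=3.6,fy=3.6)
cv2.imwrite("pics/m5.png",np.hstack([a,b[:360,:400]]))
E
```

```text
time_s: 15.58
ee_pos: [0.5039, 0.2534, 0.0199]
orientation: [-0.001, 0.708, 0.706, -0.003]
force: [-0.6, -0.1, 0.5]
width: 0.651
grip_force: 0.0
[457.92  213.608] [452 208  13  13 125] [ 0.53947539 -0.23979301  0.03262723]
```

View pics/m5.png

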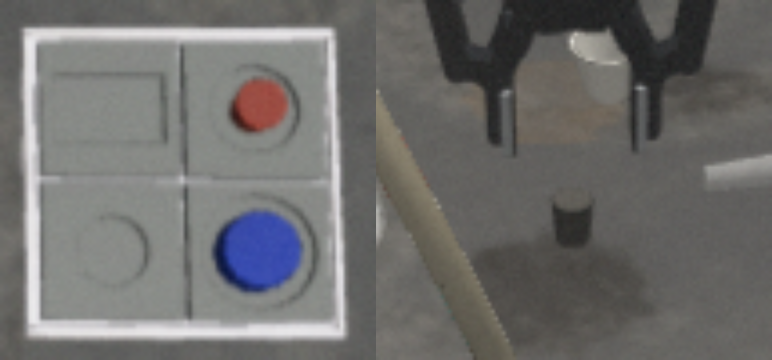

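The red stopper stands in the middle well at crop (260,105), top z 0.033. The fingers are centred over the grey stopper at (572,215).

```bash
python3 -m pendant '[[[0,0,0],[0,0,0],0.35],[[0,0,0],[0,0,-0.04],0.35],[[0,0,0],[0,0,-0.07],0.35],[[0,0,0],[0,0,-0.077],0.35],[[0,0,0],[0,0,-0.077],0.35],[[0,0,0],[0,0,-0.077],0.9],[[0,0,0],[0,0,-0.077],0.9],[[0,0,0],[0,0,-0.077],0.9],[[0,0,0],[0,0,-0.077],0.9],[[0,0,0],[0,0,-0.077],0.9],[[0,0,0],[0,0,-0.077],0.9],[[0,0,0],[0,0,-0.077],0.9],[[0,0,0],[0,0,-0.02],0.9],[[0,0,0],[0,0,0.04],0.9],[[0,0,0],[0,0,0.073],0.9],[[0,0,0],[0,0,0.073],0.9]]' 30
```

```text
time_s: 17.02
ee_pos: [0.5106, 0.2576, 0.0706]
orientation: [0.002, 0.707, 0.707, 0.005]
force: [0.8, -0.2, -0.2]
width: 0.212
grip_force: 29.7
```

```bash
python3 -m pendant '[[[0,0,0],[-0.11,-0.3,0],0.9],[[0,0,0],[-0.11,-0.3,0],0.9],[[0,0,0],[-0.11,-0.3,0],0.9],[[0,0,0],[-0.11,-0.3,0],0.9],[[0,0,0],[-0.11,-0.3,0],0.9],[[0,0,0],[-0.075,-0.696,0],0.9],[[0,0,0],[-0.075,-0.696,0],0.9],[[0,0,0],[-0.075,-0.696,0],0.9],[[0,0,0],[-0.075,-0.696,0],0.9],[[0,0,0],[-0.075,-0.696,0],0.9],[[0,0,0],[-0.075,-0.696,0],0.9],[[0,0,0],[-0.075,-0.696,0],0.9],[[0,0,0],[-0.075,-0.696,0],0.9],[[0,0,0],[-0.075,-0.696,0],0.9],[[0,0,0],[-0.075,-0.696,0],0.9],[[0,0,0],[-0.075,-0.696,0],0.9]]'
python3 - <<'E'
from h import *
p,d=get_image("side");cv2.imwrite("pics/s6.png",cv2.resize(p[120:240,260:380],None,fx=4.5,fy=4.5))
ys,xs=np.mgrid[120:240,260:380].reshape(2,-1);L=lift("side",np.c_[xs,ys],d[ys,xs])
k=(abs(L[:,0]-.462)<.007)&(abs(L[:,1]+.155)<.02)&(L[:,2]>.06)&(L[:,2]<.125);print(k.sum(),L[k].min(0),L[k].max(0),np.median(L[k],0))
E
```

```text
time_s: 18.35
ee_pos: [0.4613, -0.1605, 0.0651]
orientation: [-0.0, 0.707, 0.707, -0.0]
force: [0.1, 0.7, -0.3]
width: 0.216
grip_force: 29.7
56 [ 0.45513395 -0.17282116  0.08701959] [ 0.46734727 -0.15055421  0.11297386] [ 0.4623013 -0.1576305  0.1032171]
```

View pics/s6.png

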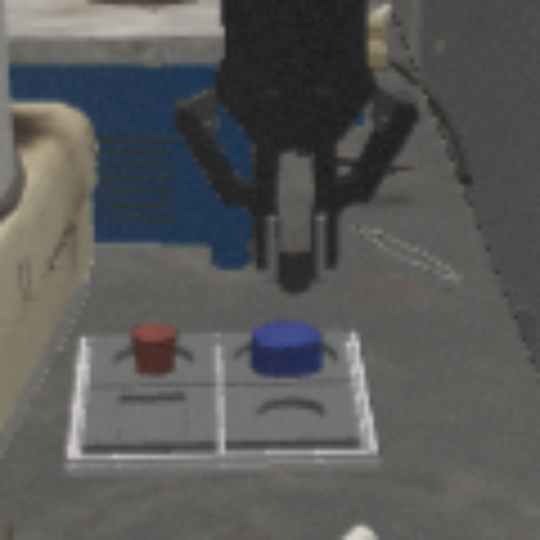

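The small stopper is held upright at crop (295,270), base near z 0.088 and centred over the small well. Red and blue are seated. Lower and release.

```bash
python3 -m pendant '[[[0,0,0],[0,0,-0.06],0.9],[[0,0,0],[0,0,-0.1],0.9],[[0,0,0],[0,0,-0.125],0.9],[[0,0,0],[0,0,-0.133],0.9],[[0,0,0],[0,0,-0.133],0.9],[[0,0,0],[0,0,-0.133],0.9],[[0,0,0],[0,0,-0.133],0.74],[[0,0,0],[0,0,-0.133],0.68],[[0,0,0],[0,0,-0.133],0.6],[[0,0,0],[0,0,-0.133],0.6],[[0,0,0],[0,0,-0.133],0.6],[[0,0,0],[0,0,-0.09],0.6],[[0,0,0],[0,0,-0.03],0.5],[[0,0,0],[0,0,0.05],0.35],[[0,0,0],[0,0,0.05],0.35]]'
```

```text
time_s: 19.65
ee_pos: [0.466, -0.1635, 0.1014]
orientation: [0.005, 0.708, 0.707, 0.002]
force: [1.2, -0.3, 0.3]
width: 0.65
grip_force: 0.0
```

```bash
python3 -m pendant '[[[0,0,-0.314],[-0.028,0.267,0],0.35],[[0,0,-0.314],[-0.028,0.267,0],0.35],[[0,0,-0.314],[-0.028,0.267,0],0.35],[[0,0,-0.314],[-0.028,0.267,0],0.35],[[0,0,-0.314],[-0.028,0.267,0],0.35],[[0,0,-0.314],[-0.028,0.267,0],0.35],[[0,0,-0.314],[-0.028,0.267,0],0.35],[[0,0,-0.314],[-0.028,0.267,-0.06],0.35],[[0,0,-0.314],[-0.028,0.267,-0.123],0.35],[[0,0,-0.314],[-0.028,0.267,-0.123],0.35],[[0,0,-0.314],[-0.028,0.267,-0.123],0.35]]'
python3 - <<'E'
from h import *
p,d=get_image("top");a=cv2.resize(p[188:278,393:487],None,fx=4,fy=4)
p,d=get_image("side");b=cv2.resize(p[180:270,280:390],None,fx=4,fy=4)
cv2.imwrite("pics/m7.png",np.hstack([a,b[:360,:420]]))
E
```

```text
time_s: 20.57
ee_pos: [0.4424, -0.0023, 0.0203]
orientation: [-0.001, 0.891, 0.454, -0.002]
force: [0.2, -0.5, -0.5]
width: 0.652
grip_force: 0.0
```

View pics/m7.png

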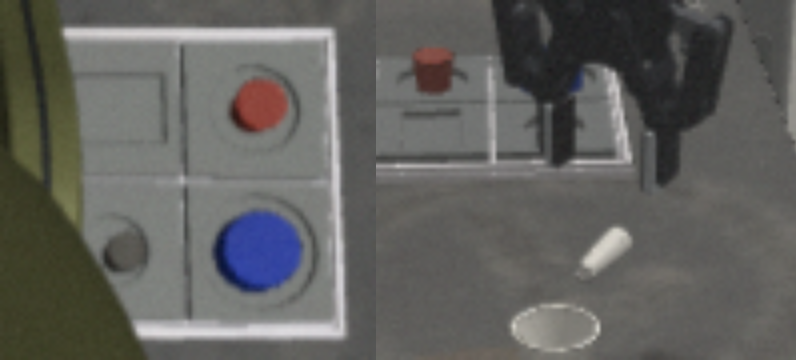

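All three are in their wells (the grey one at crop (126,250)). The fingers are aligned across the plug at (605,252), so descend and grip.

```bash
python3 -m pendant '[[[0,0,0],[0,0,0],0.35],[[0,0,0],[0,0,-0.04],0.35],[[0,0,0],[0,0,-0.07],0.4],[[0,0,0],[0,0,-0.085],0.4],[[0,0,0],[0,0,-0.085],0.4],[[0,0,0],[0,0,-0.085],0.95],[[0,0,0],[0,0,-0.085],0.95],[[0,0,0],[0,0,-0.085],0.95],[[0,0,0],[0,0,-0.085],0.95],[[0,0,0],[0,0,-0.085],0.95],[[0,0,0],[0,0,-0.085],0.95],[[0,0,0],[0,0,-0.085],0.95],[[0,0,0],[0,0,-0.03],0.95],[[0,0,0],[0,0,0.03],0.95],[[0,0,0],[0,0,0.065],0.95],[[0,0,0],[0,0,0.065],0.95]]' 30
```

```text
time_s: 22.0
ee_pos: [0.4491, -0.0017, 0.0651]
orientation: [0.002, 0.891, 0.454, 0.004]
force: [1.1, 0.9, -0.3]
width: 0.159
grip_force: 29.5
```

```bash
python3 - <<'E'
from h import *
for n in("top","side"):
    d=np.load(f"pics/{n}0.npy");ys,xs=np.mgrid[0:480,0:640].reshape(2,-1);L=lift(n,np.c_[xs,ys],d[ys,xs]);L=L[d[ys,xs]>0]
    for hi in(.62,.66,.70):
        k=(L[:,0]<hi)&(L[:,0]>.45)&(L[:,2]>.04)&(L[:,2]<.6)&(L[:,1]>-.3)&(L[:,1]<.1);print(n,hi,k.sum(),np.percentile(L[k],[0,1],0).round(3) if k.any() else "")
E
```

```text
top 0.62 5961 [[ 0.563 -0.084  0.13 ]
 [ 0.565 -0.077  0.137]]
top 0.66 8387 [[ 0.563 -0.09   0.13 ]
 [ 0.567 -0.081  0.15 ]]
top 0.7 12582 [[ 0.563 -0.283  0.04 ]
 [ 0.567 -0.26   0.087]]
side 0.62 1858 [[ 0.563 -0.072  0.13 ]
 [ 0.566 -0.061  0.134]]
side 0.66 2213 [[ 0.563 -0.072  0.04 ]
 [ 0.566 -0.06   0.052]]
side 0.7 2591 [[ 0.563 -0.076  0.04 ]
 [ 0.567 -0.072  0.053]]
```

The heater reaches y≈−0.09 and the gripper stays beyond −0.115, so I'll go y first, then x.

```bash
python3 -m pendant '[[[0,0,0.305],[0.02,-0.269,0.04],0.95],[[0,0,0.305],[0.02,-0.269,0.04],0.95],[[0,0,0.305],[0.02,-0.269,0.04],0.95],[[0,0,0.305],[0.02,-0.269,0.04],0.95],[[0,0,0.305],[0.02,-0.269,0.04],0.95],[[0,0,0.305],[0.02,-0.269,0.04],0.95],[[0,0,0.305],[0.161,-0.269,0.04],0.95],[[0,0,0.305],[0.161,-0.269,0.04],0.95],[[0,0,0.305],[0.161,-0.269,0.04],0.95],[[0,0,0.305],[0.161,-0.269,0.04],0.95],[[0,0,0.305],[0.161,-0.269,0.04],0.95],[[0,0,0.305],[0.161,-0.269,0.04],0.95]]'
python3 - <<'E'
from h import *
p,d=get_image("side");cv2.imwrite("pics/s8.png",cv2.resize(p[120:240,250:370],None,fx=4.5,fy=4.5))
c,s,k=blob(masks(p)["white"],(285,140,325,192));ys,xs=np.nonzero(k);L=lift("side",np.c_[xs,ys],d[ys,xs]);print(c,s,np.median(L,0),L.min(0),L.max(0))
E
```

```text
time_s: 23.0
ee_pos: [0.5398, -0.1627, 0.0839]
orientation: [-0.001, 0.714, 0.7, -0.001]
force: [0.2, -0.3, -0.3]
width: 0.158
grip_force: 29.5
[293.05405405 170.59459459] [291 167   5   8  37] [ 0.53995387 -0.16327856  0.12503698] [ 0.53494425 -0.18352772  0.12075505] [ 0.54494871 -0.14339423  0.12879361]
```

View pics/s8.png

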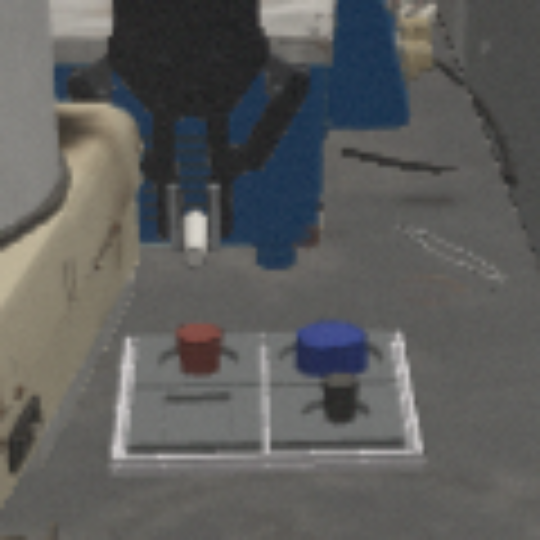

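The plug is held lengthwise along y at crop (196,235), mid (0.540,−0.163). The grey stopper is upright in its well at (340,398). Lower until the tips just clear the bin top, then release.

```bash
python3 -m pendant '[[[0,0,0],[0,0,-0.06],0.95],[[0,0,0],[0,0,-0.12],0.95],[[0,0,0],[0,0,-0.155],0.95],[[0,0,0],[0,0,-0.169],0.95],[[0,0,0],[0,0,-0.169],0.95],[[0,0,0],[0,0,-0.169],0.95],[[0,0,0],[0,0,-0.169],0.8],[[0,0,0],[0,0,-0.169],0.72],[[0,0,0],[0,0,-0.169],0.65],[[0,0,0],[0,0,-0.169],0.6],[[0,0,0],[0,0,-0.169],0.6],[[0,0,0],[0,0,-0.12],0.6],[[0,0,0],[0,0,-0.05],0.5],[[0,0,0],[0,0,0.05],0.35],[[0,0,0],[-0.3,0.05,0.1],0.35],[[0,0,0],[-0.3,0.05,0.1],0.35],[[0,0,0],[-0.3,0.05,0.1],0.35],[[0,0,0],[-0.3,0.05,0.1],0.35],[[0,0,0],[-0.3,0.05,0.1],0.35],[[0,0,0],[-0.3,0.05,0.1],0.35]]'
python3 -m pendant '[[[0,0,0],[-0.05,0.3,0],0.35],[[0,0,0],[-0.05,0.3,0],0.35],[[0,0,0],[-0.05,0.3,0],0.35],[[0,0,0],[-0.05,0.3,0],0.35],[[0,0,0],[-0.05,0.3,0],0.35],[[0,0,0],[-0.05,0.3,0],0.35],[[0,0,0],[-0.05,0.3,0],0.35]]'
python3 - <<'E'
from h import *
p,d=get_image("top");a=cv2.resize(p[188:278,393:487],None,fx=4,fy=4)
ys,xs=np.mgrid[188:278,393:487].reshape(2,-1);L=lift("top",np.c_[xs,ys],d[ys,xs])
for n,x,y in(("wide",.462,-.239),("mid",.541,-.2405),("small",.462,-.160),("slot",.541,-.1615)):
    k=(np.hypot(L[:,0]-x,L[:,1]-y)<.034)&(L[:,2]>.0205);q=L[k];print(n,q.mean(0).round(4),q.min(0).round(4),q.max(0).round(4))
p,d=get_image("side");b=cv2.resize(p[180:270,260:365],None,fx=4,fy=4)
cv2.imwrite("pics/m9.png",np.hstack([a,b]))
E
```

```text
time_s: 24.72
ee_pos: [0.3564, -0.1318, 0.1453]
orientation: [-0.001, 0.714, 0.7, -0.001]
force: [-0.5, 0.5, -0.6]
width: 0.649
grip_force: 0.0
time_s: 25.3
ee_pos: [0.3323, 0.0475, 0.1446]
orientation: [0.0, 0.713, 0.701, 0.0]
force: [-0.7, -1.0, 0.3]
width: 0.647
grip_force: 0.0
wide [ 0.4617 -0.2358  0.0298] [ 0.4418 -0.2579  0.0207] [ 0.4829 -0.2167  0.0342]
mid [ 0.5401 -0.2389  0.0318] [ 0.5279 -0.253   0.0205] [ 0.5548 -0.2269  0.0374]
small [ 0.4609 -0.1638  0.0322] [ 0.4513 -0.1751  0.0217] [ 0.4705 -0.1549  0.0362]
slot [ 0.5434 -0.1645  0.0231] [ 0.5356 -0.1804  0.0205] [ 0.5512 -0.1413  0.0276]
```

View pics/m9.png

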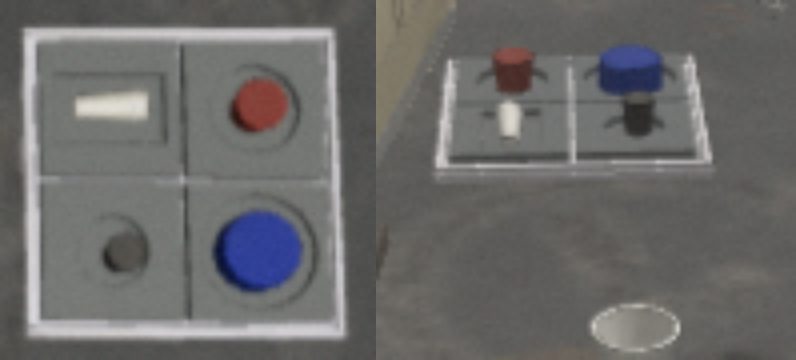

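All four lie in their wells: plug at crop (112,105), red (260,105), grey (126,252) and blue (258,250). Their top heights match objects resting on the well floors, and the arm is clear.

```bash
python3 -c "
from bench import *
print(job_done())"
```

```text
the job is handed in; nothing more can be done
None
```

The job is handed in: the cap, both stoppers and the plug are each in their own well, checked by camera before hand-in. I never touched the glass stopper or crucible, and the robot clock read about 25 s of the 128 s allowed.

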